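Press a laptop fan out of its ring and refit it

TASK

The little round fan lies sunk in its metal ring on the light press-out stand: turn the stand's knob clockwise, bearing down on it firmly so that the stand does not swivel or slide, until the plunger underneath has pushed the fan nearly to the top of the ring's bore and it stands well proud. Then take the fan by its rim from above and, without dropping it, set it down right side up, flat on the floor of the empty square fan bay of the open laptop, and let go. Leave the ring in its place on the stand, and leave the phone, the screwdriver and the dish alone.

Things in the scene. Friction and masses are not known exactly. Their poses are not given: they have to be found in the camera images.
- stand: light (0.4 kg) grey box 190 x 100 mm on four feet, free on the bench; top face 50 mm up; origin on the bench under its centre, x along its length, z up. Black knob on top at x = -55 mm, nest for the ring at x = +50 mm. Turning the knob without bearing down swivels the whole stand; 10 to 20 N straight down on the knob holds it
- nest (a point): centre of the nest on the stand's top face, 50 mm above the bench, axes as the stand's; a collar 4 mm high, 84 mm across, surrounds the ring here
- knob (a joint): knob angle (rad), grows clockwise from above, stops at 0 and 2.4, starts in 0 to 0.3, stiff (0.35 N m), stays where left. Each rad lifts the 36 mm steel plunger under the fan by 8.5 mm; from 0 it travels 5 mm before it meets the fan. At 2.4 the fan has risen 15.4 mm: its top is 14.4 mm above the ring's, its foot 1.6 mm inside. Turn at least 2 rad; most wrists need two grasps
- knob_grip (a point): point to grip the knob, on its upright axis, 31 mm above the stand's top (81 mm above the bench). A bar 50 mm long (this frame's x), 14 mm wide (y), from 10 to 42 mm above the stand's top, on a disc 64 mm across whose top is 10 mm above the stand's (fingertips can bear on it); the frame turns with the knob
- ring: aluminium trim ring, 74 mm outside, bore 59 mm, 20 mm high, with an inward ledge 3 mm thick (opening 44 mm) at its foot; loose, stands in the nest; origin at the centre of its underside, z up
- fan: round black fan unit, a flat disc 56 mm across, 16 mm high, about 60 g, bladed face up; lies loose on the ring's ledge, its top 1 mm below the ring's top; origin at the centre of its underside, z up
- bay (a point): centre of the floor of the empty square fan bay (70 x 70 mm, 4 mm deep) in the open laptop base; floor 5 mm, laptop around it 9 mm above the bench; x and y along the bay's sides, z up. The laptop, 215 x 310 mm, is fixed; its centre is at x +50, y +85 mm in this frame; a fan already fitted is at y +170 mm, its top 16 mm above the floor
- phone: phone lying on the bench, 150 x 73 x 9 mm; origin under its centre, x along its length; leave alone
- driver: screwdriver lying on the bench, about 150 mm long; x along it; leave alone
- dish: small steel screw dish, 80 mm across, 25 mm high; origin under its centre; leave alone
Not all that is in view belongs to the job. Of the things that look like the stand, the middle-sized one is meant.

How it is judged:
On the way, in this order (a step that is already met when the one before it is completed fails the run):
1. the fan is pushed up through the ring by the plunger, at least 10 mm above its seat, with the fingers not on it (z of fan in the frame of ring between 0.013 and 0.021 m and value of joint knob above 1.6 rad and horizontal distance between fan and ring below 0.006 m and angle between fan's own z axis and vertical below 0.15 rad and contact force between the fingers and fan below 0.1 N), for 0.2 s.
2. the fan is held in the fingers and lifted clear of the ring (z of fan in the frame of ring above 0.035 m and contact force between the fingers and fan above 0.5 N), for 0.1 s.
3. the fan is lowered into the bay while still in the fingers (not dropped from more than 8 mm) (horizontal distance between fan and bay below 0.012 m and z of fan in the frame of bay below 0.008 m and contact force between the fingers and fan above 0.5 N), for 0.05 s.
At the end, for the whole second after the job is handed in: the fan lies flat and right side up (within 0.08 rad) on the floor of the laptop's empty bay (centre within 12 mm of the bay's, foot within 2.5 mm of the floor), released and at rest; the ring is still down in its nest on the upright stand (within 6 mm sideways, 3 mm in height) (horizontal distance between fan and bay below 0.012 m and z of fan in the frame of bay below 0.0025 m and angle between fan's own z axis and vertical below 0.08 rad and linear speed of fan below 0.01 m/s and horizontal distance between ring and nest below 0.006 m and z of ring in the frame of nest below 0.003 m and angle between stand's own z axis and vertical below 0.05 rad); the robot touches nothing.
It fails at once if the stand swivels or slides: its nest moves more than 20 mm, or the knob's axis more than 20 mm, from where it was (distance of any of nest, knob_grip from where it was at the start of the episode above 0.02 m).
It fails at once if the stand is tipped (angle between stand's own z axis and vertical above 0.15 rad).
It fails at once if phone, screwdriver or dish is pushed more than 30 mm (distance of any of phone, driver, dish from where it was at the start of the episode above 0.03 m).
It also fails if it takes over 72 s, if anything falls off the work surface, if the arm or the gripper's body presses on something with over 40 N, if the wrist force passes 120 N, or if a joint passes its speed limit or range.

ROBOT

A 7-joint arm with a two-finger parallel gripper is mounted at the origin on the work surface. World frame = base frame: x ahead of the robot, y to its left, z up, the work surface at z = 0. Lengths are in m, angles in rad, forces in N, time in s.
With the tool pointing down it reaches from about 0.425 to 0.825 m from the base axis. Payload 3.6 kg.
Tool frame: the origin (TCP) lies where the fingers leave the gripper's body, on its centre line; the fingertips stand 73 mm ahead of it and the grasp point (between the pads) lies 54 mm ahead of it; z points along the fingers, y is the line along which they close (so a half turn about z gives the same grasp; the last joint's range is limited). The gripper opens to 85 mm and grips with 20 to 120 N. Pads are 22 mm wide; open, the fingers measure 114 mm over their backs; the gripper's body (76 mm by 85 mm) begins 54 mm behind the grasp point. The pads swing forward as they close: fully open they stand 13 mm farther back than shut.
Start: joints at [-1.129, 0.615, -0.013, 1.423, 0.008, 1.103, -0.04], TCP at [0.294, 0.58, 0.304] pointing down, gripper open.
Joint ranges: [-3.12, 3.12], [-0.3, 2.06], [-1.34, 1.32], [0.26, 2.42], [-1.36, 4.5], [0.01, 1.98], [-2.84, 2.84]. Speed limits (rad/s): [2.79, 2.79, 3.14, 3.14, 3.14, 3.14, 3.14].

INTERFACE

Orientations are given as a unit quaternion [x, y, z, w].
In Python, from station import arm, snapshot, camera_info, ticket gives the robot as it stands. Calls block until the motion is done:
- arm.movep(position, orientation): joint-space move of the TCP to a pose.
- arm.line_to(position, velocity=0.15, ori=None): straight line of the TCP; ori=None keeps the orientation; velocity is the mean speed in m/s.
- arm.move_j(angles): joint-space move.
- arm.move_gripper(opening, effort=None): opening from 0.0 (shut) to 1.0 (fully open); effort is the grip in N (None keeps the last); returns when the fingers have stopped.
- arm.pause(seconds).
- arm.ik(position, orientation): joint angles nearest the present ones, or None.
- snapshot(name): name is "scene" or "top" or "wrist"; returns the picture (400x640x3 uint8, blue, green, red); there is no depth.
- camera_info(name): a dict with "fx", "fy", "cx", "cy" (pixels), "dist_coeffs" ([k1, k2, p1, p2, k3] as OpenCV has them; the pictures are not rectified), "R" (3x3) and "t" (3): a world point X has camera coordinates R X + t; the wrist camera has in their place "T_tool_cam" (4x4, takes a point from camera to tool coordinates, whose origin is the TCP and whose axes are the flange's). Camera axes: x right, y down, z forward; pixel columns grow to the right and rows downward; lengths in m; the calibration is good to about 2 mm. A picture is of the moment at which its call begins: read the wrist's pose just before it. camera_info takes no time and is no camera call.
A pose or a line that the arm cannot do raises arm.MotionError and nothing moves.
- ticket.finish_job(): hands the job in; it is judged then, once.
Readings, each from a call of its own:
- arm.read_time(): time.
- arm.read_joint_positions(): joint angles.
- arm.read_dq(): joint speeds.
- arm.read_effort(): joint torques, N m.
- arm.read_tool_pos(): TCP position.
- arm.read_eef_rot(): TCP orientation.
- arm.read_ft_force(): force on the tool from outside, world axes, zero at the start.
- arm.read_wrist_torque(): the same for the moment, N m.
- arm.read_opening(): opening from 0.0 (shut) to 1.0 (fully open).
- arm.read_finger_force(): force on a finger pad.
Only numpy, scipy, OpenCV 4.12 (cv2) and the standard library are available. Lean on these libraries where they do the work, as an engineer would, in place of code of your own. Each camera call takes 0.05 s, during which the arm holds its last target. There are 200 camera calls.

## Working session

There is one attempt and no reset: what is moved stays moved. The work goes in short steps, each a Python script; the robot and the scene stay as the last script left them, time stands still between calls to the robot, and variables do not carry over. Pictures are saved under pics/ and viewed, at most 10 in all, crops included, and the job is handed in when it is done.

```bash
mkdir -p pics; ls; python3 - <<'E'
from station import arm,snapshot,camera_info
import cv2
for n in("scene","top"):
    cv2.imwrite(f"pics/{n}0.png",snapshot(n)); 
    c=camera_info(n); print(n,c)
print(camera_info("wrist"),arm.read_tool_pos(),arm.read_eef_rot(),arm.read_time())
E
```

```text
pics
scene {'fx': 401.07177040931936, 'fy': 401.07177040931936, 'cx': 319.00763698119067, 'cy': 205.08794366877024, 'dist_coeffs': array([-0.08310688,  0.        ,  0.        ,  0.        ,  0.        ]), 'R': array([[-0.44512338,  0.89546057,  0.00394328],
       [ 0.62032877,  0.31152829, -0.71982105],
       [-0.64579981, -0.31796305, -0.69414847]]), 't': array([ 0.20699418, -0.27359316,  1.48064433])}
top {'fx': 365.24082889639584, 'fy': 365.24082889639584, 'cx': 322.0980653803872, 'cy': 198.75107511953735, 'dist_coeffs': array([-0.02367391,  0.        ,  0.        ,  0.        ,  0.        ]), 'R': array([[ 4.52118109e-04, -9.99988176e-01,  4.84185980e-03],
       [-9.86683285e-01, -1.23363377e-03, -1.62648617e-01],
       [ 1.62652667e-01, -4.70384575e-03, -9.86672176e-01]]), 't': array([0.01534501, 0.53178771, 0.85842601])}
{'fx': 339.56460839426614, 'fy': 339.56460839426614, 'cx': 317.9092117191693, 'cy': 199.1555549184979, 'dist_coeffs': array([-0.06429947,  0.        ,  0.        ,  0.        ,  0.        ]), 'T_tool_cam': array([[ 1.34442198e-03, -9.63491140e-01, -2.67736841e-01,
         6.78260932e-02],
       [ 9.99999020e-01,  1.39970171e-03, -1.56106102e-05,
         1.02417663e-03],
       [ 3.89792399e-04, -2.67736558e-01,  9.63492078e-01,
        -7.09971122e-02],
       [ 0.00000000e+00,  0.00000000e+00,  0.00000000e+00,
         1.00000000e+00]])} [0.2934145  0.57941517 0.30286458] [ 2.32232761e-01  9.72659550e-01 -1.12576604e-03 -2.78917855e-04] 0.1
```

View pics/top0.png

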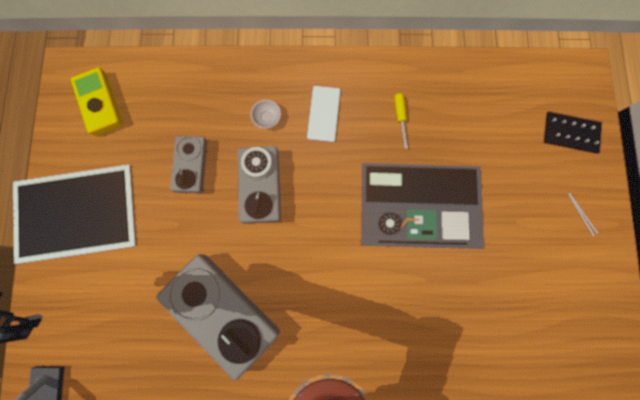

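View pics/scene0.png

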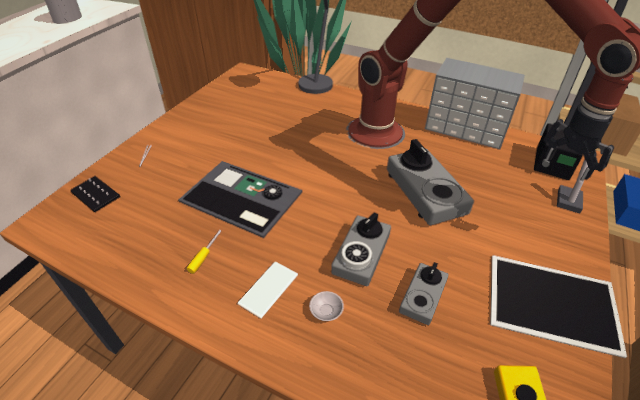

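Candidates for the stand: the small one at (188,165), the middle one with the ring and fan at (258,184), and the large one at (217,315). I choose the middle one. The empty bay should be the light square at (454,226), mirrored from the fitted fan at (390,223). I'll check with close views from the wrist camera.

```bash
cat > h.py <<'E'
from station import arm,snapshot,camera_info,ticket
import numpy as np, cv2
from scipy.spatial.transform import Rotation as Ro
def quat(psi): return [np.cos(psi/2),np.sin(psi/2),0,0]   # tool down, tool x at yaw psi
def pose(n):
    c=camera_info(n)
    if n!="wrist":
        R=np.array(c["R"]); return c,R.T,-R.T@np.array(c["t"])
    T=np.array(c["T_tool_cam"]); R=Ro.from_quat(arm.read_eef_rot()).as_matrix()
    return c,R@T[:3,:3],R@T[:3,3]+np.array(arm.read_tool_pos())
def cast(P,uv,z):
    c,R,o=P
    K=np.array([[c["fx"],0,c["cx"]],[0,c["fy"],c["cy"]],[0,0,1]])
    p=cv2.undistortPoints(np.array(uv,float).reshape(-1,1,2),K,c["dist_coeffs"]).reshape(-1,2)
    d=np.c_[p,np.ones(len(p))]@R.T
    return o+d*((z-o[2])/d[:,2])[:,None]
def grab(n,f):
    P=pose(n); im=snapshot(n); cv2.imwrite(f"pics/{f}.png",im); np.savez(f"pics/{f}.npz",R=P[1],o=P[2]); return P,im
def load(n,f):
    d=np.load(f"pics/{f}.npz"); return (camera_info(n),d["R"],d["o"])
E
python3 - <<'E'
from h import *
P=pose("top")
print(cast(P,[[257,161]],.07),cast(P,[[259,205]],.06),cast(P,[[454,226],[390,223]],.008))
k=cast(P,[[257,182]],.06)[0]
for psi in(0,np.pi,1.57,-1.57): print(psi,arm.ik([k[0],k[1],.30],quat(psi)))
b=cast(P,[[454,226]],.008)[0]
for psi in(0,np.pi,1.57,-1.57): print(psi,arm.ik([b[0],b[1],.2],quat(psi)))
E
```

```text
[[0.62047622 0.17465761 0.07      ]] [[0.51355965 0.16834477 0.06      ]] [[ 0.46764292 -0.32067092  0.008     ]
 [ 0.47530287 -0.15719551  0.008     ]]
0 [-0.74352389  0.61376651  0.69323298  1.6058947  -0.43050823  1.07988966
 -1.50451647]
3.141592653589793 [-0.28685865  0.53448239 -0.07576501  1.59061791  0.04531488  1.0182098
  1.19490991]
1.57 [-0.52082196  0.54701404  0.30207709  1.59865505 -0.18219343  1.02372812
 -0.16595916]
-1.57 [-0.02440573  0.57746655 -0.5093433   1.58165385  0.30942483  1.06365831
  2.52627663]
0 [ 0.06214781  0.75818802  0.85212163  1.80476221 -0.71064403  0.9163618
 -0.33326604]
3.141592653589793 [ 0.48806674  0.61076992  0.11633474  1.79140265 -0.0983428   0.7450161
  2.2267034 ]
1.57 [ 0.20288769  0.67461813  0.58338987  1.8005782  -0.4921763   0.81555949
  1.0302271 ]
-1.57 [-0.05020272  0.89142794  1.13195848  1.80785393 -0.92284614  1.08279895
 -1.70725123]
```

```bash
python3 - <<'E'
from h import *
arm.movep([.46,-.32,.25],quat(1.57)); P,im1=grab("wrist","bay1")
arm.movep([.565,.172,.29],quat(1.57)); P,im2=grab("wrist","st1")
print(arm.read_time())
cv2.imwrite("pics/two.png",np.vstack([im1[60:360],im2[60:360]]))
E
```

```text
5.2417
```

View pics/two.png

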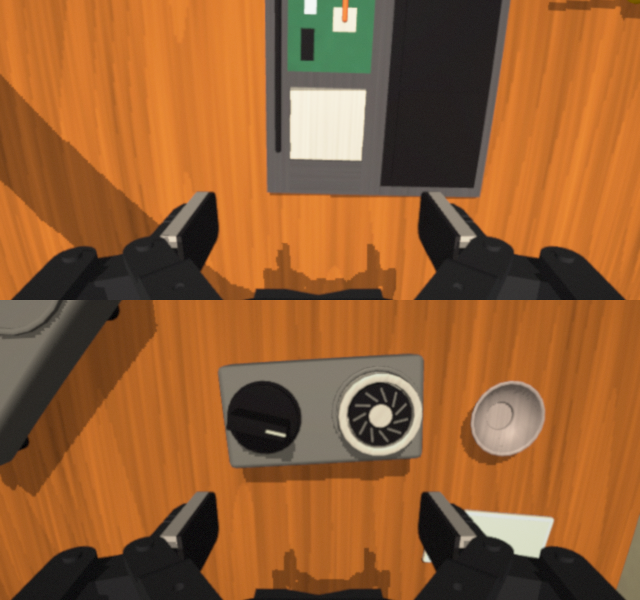

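The upper view shows the empty bay, a light square centred at (327,184) in the full image. The lower view shows the middle stand, with the ring and fan at (380,175) and the knob at (264,177). Its bar lies near horizontal in the image, with a white mark at (275,193).

```bash
python3 - <<'E'
from h import *
im=cv2.imread("pics/bay1.png");P=load("wrist","bay1")
h=cv2.cvtColor(im,cv2.COLOR_BGR2HSV);m=((h[...,1]<60)&(h[...,2]>190)).astype(np.uint8)
for c in cv2.findContours(m,0,2)[0]:
    if cv2.contourArea(c)>2000:
        r=cv2.minAreaRect(c);b=cv2.boxPoints(r);print("bay px",r)
        q=cast(P,b,.005);print(q[:,:2],q.mean(0),np.linalg.norm(np.diff(q,axis=0),axis=1))
im=cv2.imread("pics/st1.png");P=load("wrist","st1")
h=cv2.cvtColor(im,cv2.COLOR_BGR2HSV);m=((h[...,1]<60)&(h[...,2]>170)).astype(np.uint8)
m[:, :300]=0;m[:,440:]=0;m[260:]=0
for c in cv2.findContours(m,0,1)[0]:
    if cv2.contourArea(c)>1000:
        q=cast(P,c.reshape(-1,2),.07);hh=q[cv2.convexHull(q[:,:2].astype(np.float32),returnPoints=False).ravel()][:,:2]
        print("ring",cv2.minEnclosingCircle(hh.astype(np.float32)))
m=((h[...,2]<60)).astype(np.uint8);m[:110]=0;m[235:]=0;m[:,:215]=0;m[:,315:]=0
m=cv2.morphologyEx(m,cv2.MORPH_OPEN,np.ones((3,3)))
c=max(cv2.findContours(m,0,1)[0],key=cv2.contourArea);q=cast(P,c.reshape(-1,2),.06)[:,:2].astype(np.float32)
print("knob",cv2.minEnclosingCircle(q),cv2.fitEllipse(q))
k=cv2.resize(im[110:240,210:320],None,fx=5,fy=5,interpolation=cv2.INTER_CUBIC)
cv2.imwrite("pics/k1.png",(np.clip((k/255.)**.45,0,1)*255)[:600])
E
```

```text
bay px ((326.9364318847656, 184.17872619628906), (75.18495178222656, 69.8260269165039), 1.1457629203796387)
[[ 0.43262838 -0.35773811]
 [ 0.43529966 -0.28939498]
 [ 0.50520241 -0.29058431]
 [ 0.50650276 -0.35913592]] [ 0.4699083  -0.32421333  0.005     ] [0.06839531 0.06991286 0.06856394]
ring ((0.620268702507019, 0.1793171912431717), 0.03673579916357994)
knob ((0.5157390832901001, 0.1744580715894699), 0.034524090588092804) ((0.5166634917259216, 0.17455600202083588), (0.0662258192896843, 0.0664961040019989), 164.67694091796875)[ WARN:0@0.055] global loadsave.cpp:1063 imwrite_ Unsupported depth image for selected encoder is fallbacked to CV_8U.
```

View pics/k1.png

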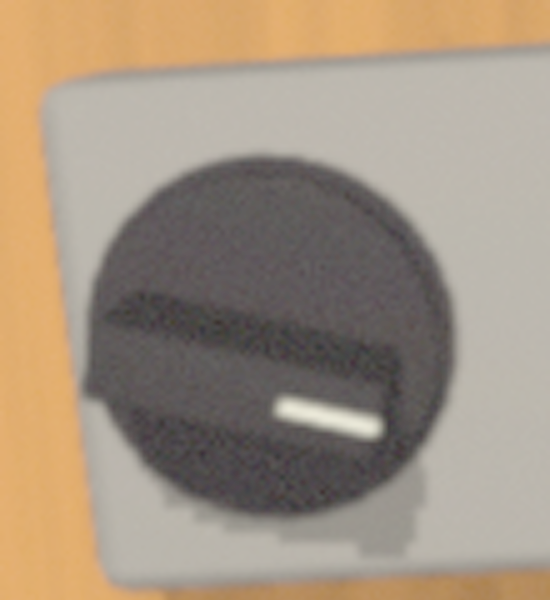

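```bash
python3 - <<'E'
from h import *
P=load("wrist","st1")
q=cast(P,[[265.6,191.6],[286.4,196],[258.2,188]],.092);print(q)
d=q[1]-q[0];a=np.arctan2(d[1],d[0]);print("mark yaw",a,"ctr",q[2])
for z in(.16,.133):
  for s in np.arange(0,-2.4,-.3):
    j=arm.ik([.516,.1745,z],quat(a+np.pi+s)); print(round(s,2),None if j is None else np.round(j,2))
E
```

```text
[[0.5229542  0.17022184 0.092     ]
 [0.53991167 0.1664432  0.092     ]
 [0.51702105 0.17327524 0.092     ]]
mark yaw -0.21924858151334004 ctr [0.51702105 0.17327524 0.092     ]
0.0 [-0.61  0.67  0.38  1.89 -0.39  0.65  1.36]
-0.3 [-0.66  0.68  0.46  1.89 -0.47  0.67  1.14]
-0.6 [-0.71  0.7   0.54  1.89 -0.54  0.7   0.91]
-0.9 [-0.75  0.72  0.61  1.9  -0.61  0.72  0.67]
-1.2 [-0.79  0.74  0.68  1.9  -0.67  0.75  0.43]
-1.5 [-0.82  0.76  0.75  1.9  -0.73  0.78  0.19]
-1.8 [-0.86  0.79  0.82  1.9  -0.8   0.82 -0.05]
-2.1 [-0.89  0.82  0.9   1.9  -0.85  0.86 -0.29]
0.0 [-0.59  0.71  0.36  1.91 -0.42  0.6   1.39]
-0.3 [-0.64  0.72  0.43  1.91 -0.5   0.61  1.16]
-0.6 [-0.68  0.74  0.51  1.91 -0.58  0.64  0.94]
-0.9 [-0.72  0.76  0.57  1.91 -0.65  0.66  0.7 ]
-1.2 [-0.76  0.78  0.64  1.91 -0.71  0.69  0.47]
-1.5 [-0.8   0.8   0.71  1.91 -0.78  0.73  0.23]
-1.8 [-0.83  0.82  0.78  1.92 -0.84  0.77 -0.02]
-2.1 [-0.87  0.85  0.85  1.92 -0.9   0.81 -0.26]
```

```bash
python3 - <<'E'
from h import *
x,y=.5165,.174; q=quat(np.pi-.219)
arm.move_gripper(.5,25)
arm.movep([x,y,.18],q)
f0=np.array(arm.read_ft_force());print("f0",f0)
arm.line_to([x,y,.139],.1); print(np.array(arm.read_ft_force())-f0)
arm.move_gripper(0.0,25); print("open",arm.read_opening(),np.array(arm.read_ft_force())-f0,arm.read_finger_force())
z=.139
while z>.126:
    z-=.0005; arm.line_to([x,y,z],.03); f=np.array(arm.read_ft_force())-f0
    if f[2]>15: break
print(z,f,arm.read_tool_pos(),arm.read_time())
E
```

```text
f0 [-0.01254366  0.26445531  0.09580582]
[ 0.22684756 -0.4697343  -0.52845271]
open 0.16214603907771183 [-1.08663351 -1.80727606  4.37918885] 25.570884346961975
0.1375 [-2.552284   -2.53634192 15.00462459] [0.51688663 0.17342581 0.13966464] 8.4833
```

```bash
python3 - <<'E'
from h import *
x,y=.5165,.174; z=.1375
arm.move_gripper(0.0,110); print(arm.read_opening(),arm.read_ft_force())
s=0;i=0
while s<2.05:
    s=min(s+.1,2.05); arm.movep([x,y,z],quat(np.pi-.219-s))
    f=np.array(arm.read_ft_force()); 
    if i%3==0: print(round(s,2),round(z,4),f.round(1),np.round(arm.read_wrist_torque(),2))
    z+=np.clip((f[2]-16)*.0002,-.001,.001); i+=1
    if abs(arm.read_wrist_torque()[2])>1.5 or f[2]>35: print("stop",s);break
R=Ro.from_quat(arm.read_eef_rot()).as_matrix();print("yaw turned",np.pi-.219-np.arctan2(R[1,0],R[0,0]),arm.read_ft_force(),arm.read_tool_pos(),arm.read_time())
grab("top","t2")
E
```

```text
0.1396614134434485 [-3.77525828 -2.80145943 16.78708171]
0.1 0.1375 [-3.9 -2.2 16.9] [-0.53  0.95 -0.24]
0.4 0.1377 [-3.9 -2.9 14.9] [-0.63  0.88 -0.22]
0.7 0.1377 [-5.8 -2.5 17.1] [-0.66  1.09 -0.25]
1.0 0.1377 [-5.2 -2.3 17.6] [-0.74  1.23 -0.23]
1.3 0.1381 [-6.  -2.8 15.7] [-0.69  1.25 -0.25]
1.6 0.138 [-5.7 -2.2 17.4] [-0.62  1.48 -0.26]
1.9 0.1382 [-6.8 -1.7 14.9] [-0.4   1.45 -0.22]
yaw turned 2.0495291494461716 [-6.99860055 -0.97765243 16.0152471 ] [0.51509738 0.17310409 0.13994731] 13.95
```

```bash
python3 - <<'E'
from h import *
p=arm.read_tool_pos(); 
arm.move_gripper(.5,30); print(arm.read_opening(),arm.read_ft_force())
arm.line_to([p[0],p[1],.20],.1)
arm.movep([.565,.172,.29],quat(1.57)); P,im=grab("wrist","st2"); print(arm.read_time())
arm.movep([.61,.12,.25],quat(1.57));
cv2.imwrite("pics/st2c.png",cv2.resize(im[90:250,200:440],None,fx=3,fy=3))
h=cv2.cvtColor(im,cv2.COLOR_BGR2HSV);m=((h[...,2]<60)).astype(np.uint8);m[:110]=0;m[235:]=0;m[:,:215]=0;m[:,315:]=0
m=cv2.morphologyEx(m,cv2.MORPH_OPEN,np.ones((3,3)))
c=max(cv2.findContours(m,0,1)[0],key=cv2.contourArea);q=cast(P,c.reshape(-1,2),.06)[:,:2].astype(np.float32)
print("knob",cv2.minEnclosingCircle(q),cv2.fitEllipse(q))
E
```

```text
0.49763639598821613 [ 0.18056015 -0.19490855 -0.45517903]
15.7333
knob ((0.5158419013023376, 0.17440073192119598), 0.03619140014052391) ((0.5176159739494324, 0.17670555412769318), (0.0656326487660408, 0.0666535422205925), 169.17208862304688)
```

View pics/st2c.png

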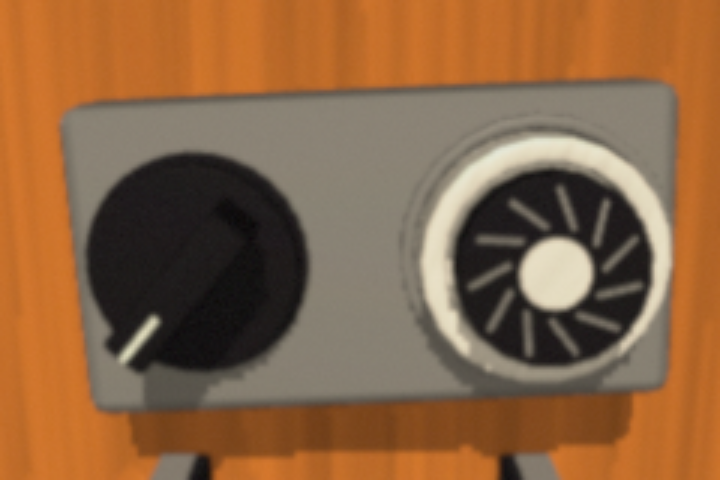

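The knob's mark now points about 2.28 rad clockwise, so the knob is at about 2.33 rad. The stand has not moved and the fan stands proud, with its hub at crop (557,273). Next I'll grasp it.

```bash
python3 - <<'E'
from h import *
P=load("wrist","st2"); im=cv2.imread("pics/st2.png")
h=cv2.cvtColor(im,cv2.COLOR_BGR2HSV);m=((h[...,1]<60)&(h[...,2]>160)).astype(np.uint8);w=np.zeros_like(m);cv2.circle(w,(386,181),18,1,-1)
n,l,s,c=cv2.connectedComponentsWithStats(m*w); i=1+np.argmax(s[1:,4]); F=cast(P,[c[i]],.0838)[0]; print(c[i],s[i],F)
x,y=F[:2]
q=quat(np.pi)
arm.move_gripper(.85,20)
arm.movep([x,y,.22],q); f0=np.array(arm.read_ft_force())
arm.line_to([x,y,.155],.15)
z=.155
while z>.130:
    z-=.001; arm.line_to([x,y,z],.04); f=np.array(arm.read_ft_force())-f0
    if f[2]>3: break
print(z,f.round(2),arm.read_tool_pos(),arm.read_time())
grab("wrist","st3")
E
```

```text
[384.9221968  180.90846682] [374 170  23  23 437] [0.62135562 0.17926772 0.0838    ]
0.13299999999999998 [-0.89 -0.88  4.64] [0.62164122 0.17905864 0.13396175] 23.75
```

View pics/st3.png

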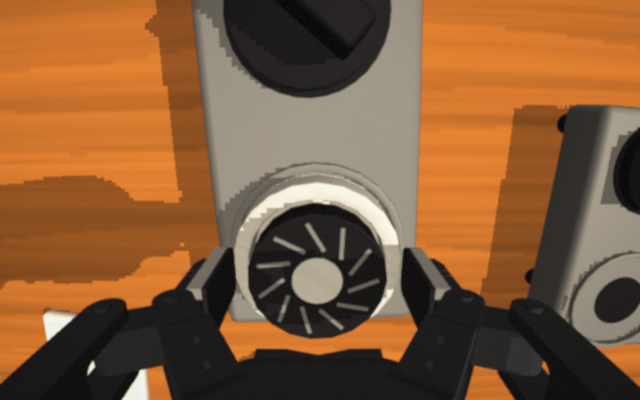

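The fingers straddle the fan symmetrically (hub at (316,280)) and touched the ring's top. I'll back off about 8 mm, close, and lift.

```bash
python3 - <<'E'
from h import *
x,y=.62135,.17927
arm.line_to([x,y,.142],.05); print(arm.read_tool_pos())
arm.move_gripper(0.0,35); print(arm.read_opening(),arm.read_finger_force(),arm.read_ft_force())
arm.pause(.2)
arm.line_to([x,y,.22],.06); arm.pause(.3)
print(arm.read_opening(),arm.read_finger_force(),arm.read_time())
grab("wrist","st4")
E
```

```text
[0.62149343 0.17935139 0.14227918]
0.6244948637163895 36.548911929130554 [-1.40228284  0.2301399   1.74645107]
0.6230612916621014 36.78870499134064 26.3917
```

View pics/st4.png

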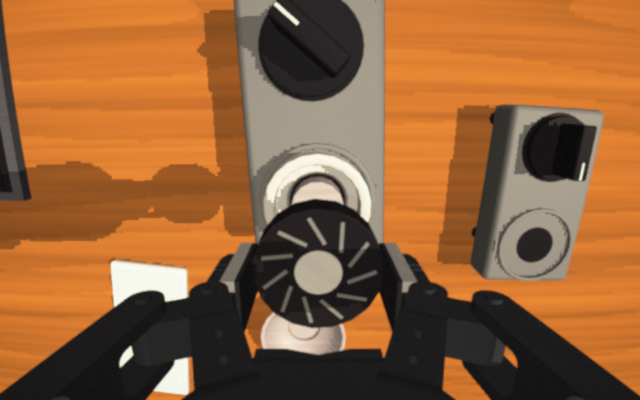

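The fan is held level and the ring remains in its nest. Moving on to the bay.

```bash
python3 - <<'E'
from h import *
x,y=.4699,-.3242; q=quat(np.pi)
arm.movep([x,y,.2],q); print(arm.read_tool_pos(),arm.read_finger_force()); 
arm.line_to([x,y,.12],.1); arm.pause(.2); grab("wrist","b2")
print(arm.read_time())
E
```

```text
[ 0.47112364 -0.3228086   0.19989957] 36.790924072265625
29.5417
```

View pics/b2.png

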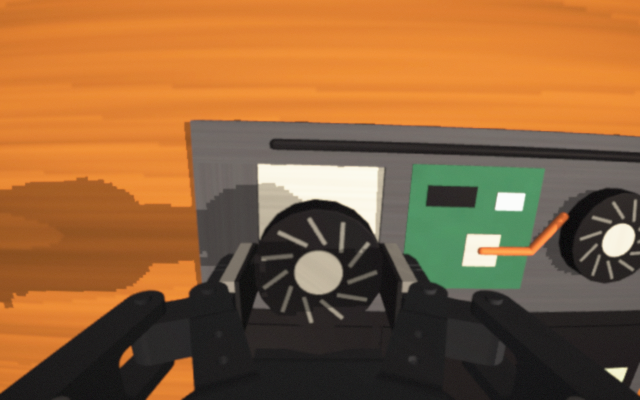

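The bay spans columns 258 to 380, with the fan centred above it at 318, so sideways alignment is good. I'll check the far edge (row 164) by ray, then lower until contact.

```bash
python3 - <<'E'
from h import *
print(cast(load("wrist","b2"),[[258,164],[380,167]],.005).round(4))
x,y=.4699,-.3242
f0=np.array(arm.read_ft_force())
arm.line_to([x,y,.088],.08); z=.088
while z>.074:
    z-=.0005; arm.line_to([x,y,z],.03); f=np.array(arm.read_ft_force())-f0
    if f[2]>3: break
print(z,f.round(2),arm.read_tool_pos(),arm.read_finger_force()); arm.pause(.2)
o=arm.read_opening(); arm.move_gripper(o+.1,20); arm.pause(.2)
arm.line_to([x,y,.13],.06); arm.line_to([x,y,.2],.15)
P,im=grab("wrist","b3"); print(arm.read_time())
cv2.imwrite("pics/b3c.png",im)
E
```

```text
[[ 0.4346 -0.3569  0.005 ]
 [ 0.4362 -0.289   0.005 ]]
0.07899999999999999 [0.59 1.54 4.16] [ 0.4699258  -0.3242008   0.07937858] 37.09089517593384
36.9083
```

View pics/b3c.png

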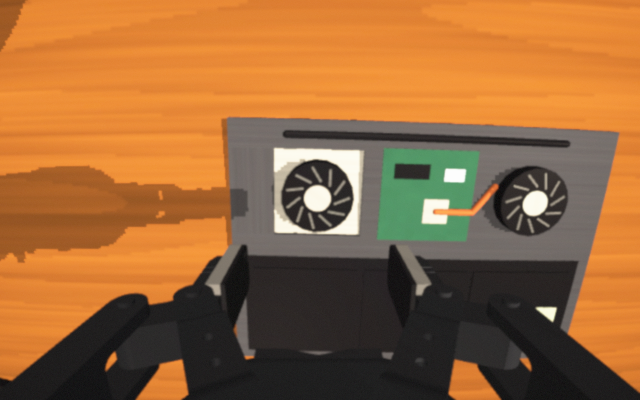

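The fan lies flat and centred in the bay (hub at (317,199), bay 274 to 362 by 149 to 235). It has been released and the gripper is clear, so I'm handing in.

```bash
python3 -c "
from station import ticket
print(ticket.finish_job())"
```

```text
the job is handed in; nothing more can be done
None
```

The job is handed in at about 37 s on the robot's clock: the fan was pressed out with the stand unmoved and set down centred and released in the laptop's bay, with the ring still in its nest when last seen; the judge returned no verdict.

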